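# Close the hasp of the yellow reagent case

### The job

The yellow reagent case is going back to the store: swing its open hasp over and down until the strap lies flat over the staple on the lid, and let go. Leave the hasp of the blue case open just as it is.

Things in the scene. Friction and masses are not known exactly. Their poses are not given: they have to be found in the camera images.
- yellow_case: Yellow steel case to be latched, 110 x 170 x 60 mm (x, y, z), fixed. Origin: centre of underside, z up. Hinge axis of its hasp: parallel to x through (0, 55, 66) mm. Closed, the strap lies flat along -y, its tip at (0, -50, 66). A wire staple at (0, 5), 18 mm long in y, top 80 mm above the bench, then stands up through the strap's slot: press the strap beyond it, 65 to 105 mm from the hinge.
- yellow_hasp (a joint): Angle (rad) of the yellow case's steel strap, 32 wide, 4 thick, 105 mm long from hinge to tip. 0 = flat over the staple (hard stop), 1.57 = upright, more = leaning back over the case's +y end; starts at 1.3 to 2.0. It points along (0, -cos, sin) of the angle in the case's frame. Stiff hinge (0.06 N m): it stays where left and does not fall shut; push it all the way down.
- blue_case: The BLUE case, of the same build and size with the same open hasp, frame as for the yellow one; to be left alone. It does not shift.
- blue_hasp_tip (a point): The tip of the blue case's open hasp strap, at the middle of its rounded end, 160 to 172 mm above the bench.
Things that resemble listed ones, but are neither listed nor needed, are in the scene too. There is more than one size of the yellow_case; the job needs the larger.

How it is judged:
By the outcome, as a careful person would: the job done as asked, in the order asked, and still so for the second after the job is handed in, with the robot touching nothing.
It also fails if it takes over 32 s, if anything falls off the work surface, if the arm or the gripper's body presses on something with over 40 N, if the wrist force passes 120 N, or if a joint passes its speed limit or range.

### The arm

A 6-joint arm with a two-finger parallel gripper is mounted at the origin on a cart in front of the work surface, level with it; the furniture and walls round the work are solid. World frame = base frame: x ahead of the robot, y to its left, z up, the work surface at z = 0. Lengths are in mm, angles in rad, forces in N, time in s.
With the tool pointing down it reaches from about 250 to 800 mm from the base axis. Payload 8.5 kg.
Tool frame: the origin (TCP) lies at the very end of the fingers, on their centre line; the grasp point (between the pads) lies 19 mm behind it; z points along the fingers, y is the direction in which the jaws open and shut (so a half turn about z gives the same grasp; the last joint's range is limited). The gripper opens to 85 mm and grips with 20 to 120 N. Pads are 22 mm wide; open, the fingers measure 114 mm over their backs; the gripper's body (76 mm by 85 mm) begins 54 mm behind the grasp point. The pads swing forward as they close: fully open they stand 13 mm farther back than shut.
Start: joints at [1.293, 0.238, -0.013, 1.319, 0, 1.571], TCP at [143.962, 504.83, 231.276] pointing down, gripper open.
Joint ranges: [-2.66, 2.66], [-1.03, 1.9], [-1.14, 1.46], [-1.82, 2.27], [-1.45, 1.34], [-3.14, 3.14]. Speed limits (rad/s): [2.22, 2.22, 2.79, 3.14, 3.14, 3.14].

### API

Orientations are given as a 3x3 rotation matrix whose columns are the frame's x, y, z axes.
In Python, from station import * gives the robot as it stands. The module is installed in compiled form; this text tells all that it offers.
- The arm moves only by the tool move_arm, never from a script. Its argument "series" is a list of rows, each a list of 5 numbers: the opening, from 0 (shut) to 1 (fully open), then the shift along the tool's x, y, z in m, then the turn about the tool's z in units of 5 degrees (1.0 is 5 degrees). In form: [[grip, dx, dy, dz, yaw], ...]. A call has 1 to 8 rows; each row shifts and turns the commanded pose from where the row before left it, along the tool's axes as they then stand; what a row does not reach is not made up. A row lasts 1/12 s, in which the tool goes at most 41.7 mm and 7.16 degrees, less where a joint would pass 70% of its speed; a pose out of reach is approached as far as the arm can. A call with a gripper value outside its range is refused whole. The fingers move at their own pace and stop on an object; the grip force is fixed at half the most. Time passes only in rows, so rows that do not move let the fingers close. It gives the time, the measured TCP pose, the force and the opening at its end, in the units of the state.
- observe(): the state, without advancing time (a new reading comes with each control period).
- camera(name): name is "side" or "top"; returns the picture (400x640x3 uint8, red, green, blue); there is no depth.
- camera_model(name): a dict with "camera_matrix" (3x3 intrinsics, pixels), "R" (3x3) and "t" (3): a world point X has camera coordinates R X + t. Camera axes: x right, y down, z forward; pixel columns grow to the right and rows downward; lengths in mm; the calibration is good to about 2 mm. A picture is of the moment at which its call begins. camera_model takes no time and is no camera call.
- sign_off(): hands the job in, once; it reports no verdict.
The state is a dict: "clock": time; "qpos": joint angles; "joint_velocities": joint speeds; "effort": joint torques, N m; "ee_pos": TCP position; "ee_rot": TCP orientation; "contact_force": force on the tool from outside, world axes, zero at the start; "ft_torque": the same for the moment, N m; "finger_gap": finger opening in mm.
Only numpy, scipy, OpenCV 4.12 (cv2) and the standard library are available. Lean on these libraries where they do the work, as an engineer would, in place of code of your own. Each camera call takes 0.05 s, during which the arm holds its last target.

## Working session

There is one attempt and no reset: what is moved stays moved. The work goes in short steps, Python scripts to look and compute and a tool call to move; the robot and the scene stay as the last step left them, time stands still between calls to the robot, and variables do not carry over. Pictures are saved under pics/ and viewed, and the job is handed in when it is done.

Besides the shell and the picture viewer there is one more tool, called as name([rows], argument=value, ...), one row to a line, values as JSON. move_arm: Moves the arm, as the interface text tells. Its arguments: {"type":"object","properties":{"series":{"type":"array","items":{"type":"array","items":{"type":"number"}}}},"required":["series"]}

```bash
mkdir -p pics; python3 - <<'E'
from station import *
import cv2,numpy as np
for n in ("side","top"):
    im=camera(n); cv2.imwrite(f"pics/{n}0.png",im[:,:,::-1])
    m=camera_model(n); print(n,m)
s=observe(); print(s)
E
```

```text
side {'camera_matrix': array([[422.11559055,   0.        , 318.71503928],
       [  0.        , 422.11559055, 198.36746359],
       [  0.        ,   0.        ,   1.        ]]), 'R': array([[ 0.89805138, -0.43987473, -0.00373448],
       [-0.19831187, -0.39726783, -0.89601935],
       [ 0.39265268,  0.805412  , -0.44399931]]), 't': array([-432.39905488,  185.45194674,  809.20194486])}
top {'camera_matrix': array([[501.12731278,   0.        , 315.14605652],
       [  0.        , 501.12731278, 202.61346486],
       [  0.        ,   0.        ,   1.        ]]), 'R': array([[ 0.02368863, -0.99971765, -0.00186449],
       [-0.99608358, -0.02344353, -0.08525196],
       [ 0.08518417,  0.00387669, -0.99635768]]), 't': array([   2.83216693,  503.56747211, 1349.44215911])}
{'clock': 0.1, 'qpos': array([ 1.29300765e+00,  2.38717852e-01, -1.41670110e-02,  1.31918675e+00,
        2.06476984e-06,  1.57081383e+00]), 'joint_velocities': array([ 0.00062676,  0.00079137,  0.00236716,  0.00062585,  0.00090066,
       -0.00129207]), 'effort': array([ 1.12191632e-03, -5.39719427e+01,  3.46999133e+01,  1.33870711e-02,
        1.43226562e-04,  3.25211985e-06]), 'ee_pos': array([143.86942185, 504.52110294, 230.74458963]), 'ee_rot': array([[-9.61659398e-01,  2.74246383e-01, -3.51707243e-04],
       [ 2.74246608e-01,  9.61658617e-01, -1.22583152e-03],
       [ 2.04244181e-06, -1.27528692e-03, -9.99999187e-01]]), 'contact_force': array([-0.17316427, -0.36422758,  0.99366008]), 'ft_torque': array([-0.0493905 ,  0.02002238,  0.02092128]), 'finger_gap': 85.47027081098389}
```

View pics/side0.png

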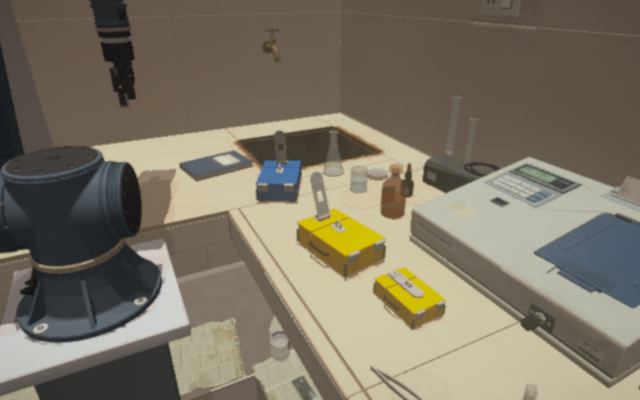

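View pics/top0.png

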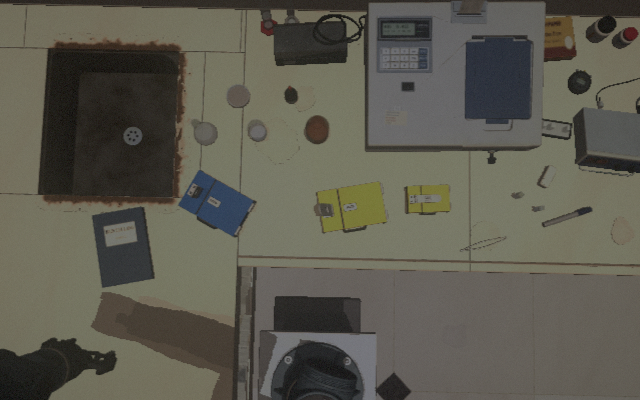

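The top view shows the large yellow case near (351,206) with its strap at the left end, about (324,211). The small yellow decoy is near (428,199), and the blue case near (218,203) with its strap near (193,188). Next I'll measure them.

```bash
cat > h.py <<'E'
import numpy as np,cv2
from station import camera_model
def ray(n,p):
    m=camera_model(n); K,R,t=m["camera_matrix"],m["R"],m["t"]
    d=R.T@np.linalg.inv(K)@np.array([p[0],p[1],1.]); return -R.T@t,d
def onz(n,p,z):
    c,d=ray(n,p); return c+d*(z-c[2])/d[2]
def proj(n,X):
    m=camera_model(n); x=m["camera_matrix"]@(m["R"]@np.array(X,float)+m["t"]); return x[:2]/x[2]
def tri(p,q):
    c1,d1=ray("top",p); c2,d2=ray("side",q)
    A=np.stack([d1,-d2],1); s=np.linalg.lstsq(A,c2-c1,rcond=None)[0]
    a,b=c1+s[0]*d1,c2+s[1]*d2; return (a+b)/2,np.linalg.norm(a-b)
E
python3 - <<'E'
from h import *
im=cv2.imread("pics/top0.png"); hsv=cv2.cvtColor(im,cv2.COLOR_BGR2HSV)
for nm,lo,hi in (("y",(22,150,80),(35,255,255)),("b",(100,130,50),(125,255,255))):
    m=cv2.inRange(hsv,lo,hi); m=cv2.morphologyEx(m,cv2.MORPH_CLOSE,np.ones((7,7)))
    for c in cv2.findContours(m,cv2.RETR_EXTERNAL,cv2.CHAIN_APPROX_NONE)[0]:
        if cv2.contourArea(c)<500: continue
        r=cv2.minAreaRect(c); b=cv2.boxPoints(r); print(nm,r)
        w=np.array([onz("top",p,60) for p in b]); print(b.round(1).tolist(),w.round(0).tolist(),w.mean(0).round(1))
for n,(x0,y0,x1,y1) in (("top",(170,160,470,260)),("side",(240,120,460,330))):
    c=cv2.imread(f"pics/{n}0.png")[y0:y1,x0:x1]
    f=min(800/c.shape[1],600/c.shape[0]);c=cv2.convertScaleAbs(c,alpha=1.4)
    cv2.imwrite(f"pics/{n}0z.png",cv2.resize(c,None,fx=f,fy=f,interpolation=cv2.INTER_CUBIC)); print(f)
E
```

```text
2.6666666666666665
2.857142857142857
```

View pics/top0z.png

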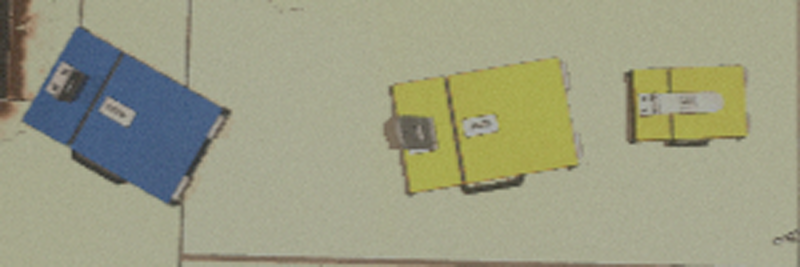

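View pics/side0z.png

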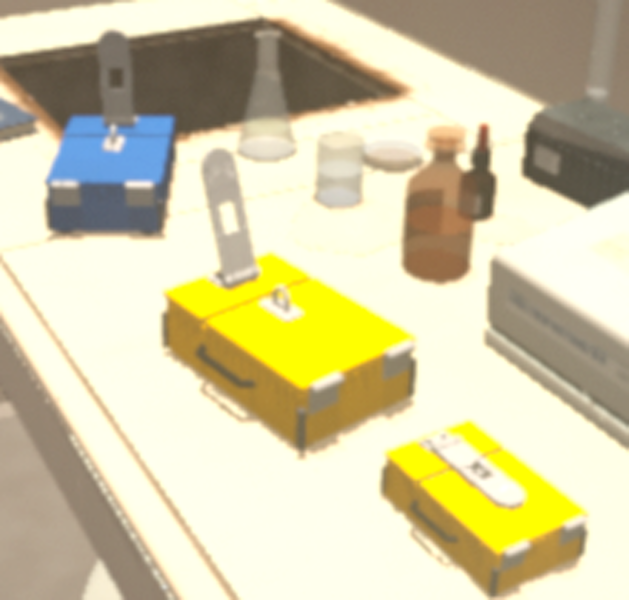

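The top crop shows the yellow lid corners at about (390,86), (560,57), (580,165) and (408,194) in crop pixels. The strap tip overhangs the +y end slightly. The colour mask was too strict, so I'll loosen it and triangulate.

```bash
python3 - <<'E'
from h import *
im=cv2.imread("pics/top0.png"); hsv=cv2.cvtColor(im,cv2.COLOR_BGR2HSV)
print(hsv[215,370],hsv[215,232])
out={}
for nm,lo,hi in (("y",(20,110,60),(36,255,255)),("b",(100,90,40),(125,255,255))):
    m=cv2.inRange(hsv,lo,hi); m=cv2.morphologyEx(m,cv2.MORPH_OPEN,np.ones((3,3)))
    m=cv2.morphologyEx(m,cv2.MORPH_CLOSE,np.ones((7,7)))
    for c in cv2.findContours(m,cv2.RETR_EXTERNAL,cv2.CHAIN_APPROX_NONE)[0]:
        if not 800<cv2.contourArea(c)<5000 or cv2.boundingRect(c)[1]<150: continue
        r=cv2.minAreaRect(c); b=cv2.boxPoints(r)
        w=np.array([onz("top",p,60) for p in b]); print(nm,b.round(1).tolist(),w[:,:2].round(0).tolist(),w.mean(0).round(1),[np.linalg.norm(w[i]-w[i-1]).round() for i in range(4)])
# hand corners
P=np.array([(390,86),(560,57),(580,165),(408,194)])/2.6667+[170,160]
w=np.array([onz("top",p,60) for p in P]); c=w.mean(0); print("hand",w.round(0).tolist(),c)
y=(w[0]+w[3]-w[1]-w[2]); y/=np.linalg.norm(y); x=np.array([y[1],-y[0],0]); print("yaxis",y,"x",x)
# strap tip yellow: top crop, side crop
for nm,pt,ps in (("ytip",(388,131),(217,150)),("btip",(72,95),(115,32)),("staple",(483,124),(281,290))):
    p=np.array(pt)/2.6667+[170,160]; q=np.array(ps)/2.857+[240,120]
    print(nm,tri(p,q))
for X in ((0,5,80),(0,55,66)): 
    W=np.r_[(c+x*X[0]+y*X[1])[:2],X[2]]
    print(X,W,(proj("top",W)-[170,160])*2.6667,(proj("side",W)-[240,120])*2.857)
for a in np.arange(1.3,2.05,.1):
    W=np.r_[(c+y*(55-105*np.cos(a)))[:2],66+105*np.sin(a)]
    print(a,W,(proj("top",W)-[170,160])*2.6667,(proj("side",W)-[240,120])*2.857)
E
```

```text
[ 29 133 121] [110 110  88]
y [[316.8999938964844, 191.5], [379.0, 181.1999969482422], [385.79998779296875, 221.5], [323.6000061035156, 231.89999389648438]] [[530.0, 11.0], [561.0, -154.0], [454.0, -174.0], [423.0, -10.0]] [492.1 -81.8  60. ] [np.float64(109.0), np.float64(168.0), np.float64(109.0), np.float64(167.0)]
b [[178.39999389648438, 204.8000030517578], [198.60000610351562, 169.60000610351562], [252.6999969482422, 200.6999969482422], [232.5, 235.8000030517578]] [[486.0, 378.0], [581.0, 328.0], [501.0, 181.0], [407.0, 231.0]] [493.8 279.5  60. ] [np.float64(167.0), np.float64(108.0), np.float64(168.0), np.float64(107.0)]
hand [[528.0, 12.0, 60.0], [561.0, -157.0, 60.0], [453.0, -178.0, 60.0], [421.0, -8.0, 60.0]] [490.69646557 -82.77377211  60.        ]
yaxis [-0.19070081  0.98164821  0.        ] x [0.98164821 0.19070081 0.        ]
ytip (array([478.05394155,  11.81499515, 159.66733739]), np.float64(5.52794922726844))
btip (array([505.38384068, 301.39069409, 169.95503328]), np.float64(9.349511599330745))
staple (array([490.04330043, -79.73452463,  78.70898827]), np.float64(0.9
[... 446 characters left out ...]
014 ]
1.5000000000000002 [481.62433348 -36.07422069 170.73697359] [441.80572011 124.71993863] [245.61492667 158.14367521]
1.6000000000000003 [479.62324201 -25.77343657 170.95522832] [430.48769765 126.6217681 ] [236.97181785 153.47606899]
1.7000000000000004 [477.62799246 -15.50272423 170.1248051 ] [419.1709326  128.60421807] [228.49777247 150.18261177]
1.8000000000000005 [475.6585207   -5.36470521 168.25400124] [407.99723897 130.64230795] [220.28321944 148.26492434]
1.9000000000000006 [473.73450505   4.53932474 165.36150921] [397.1054972  132.71035962] [212.41085351 147.70737227]
2.000000000000001 [471.87516963  14.11040782 161.47622982] [386.6289702  134.78250996] [204.9550069  148.47885086]
```

move_arm([
  [0,0,0,0,-1.34],
  [0,0,0,0,-1.34],
  [0,0,0,0,-1.34],
  [0,0,0,0,-1.34],
  [0,-0.013,-0.028,0,0],
  [0,-0.013,-0.028,0,0],
  [0,-0.013,-0.028,0,0],
  [0,-0.013,-0.028,0,0],
])

```text
clock: 0.77
ee_pos: [216.5, 403.4, 230.9]
ee_rot: [[-0.982, -0.19, -0.0], [-0.19, 0.982, -0.001], [0.0, -0.001, -1.0]]
contact_force: [0.1, 0.4, 0.6]
finger_gap: 0.3
```

move_arm([
  [0,-0.013,-0.028,0,0],
  [0,-0.013,-0.028,0,0],
  [0,-0.013,-0.028,0,0],
  [0,-0.013,-0.028,0,0],
  [0,-0.013,-0.028,0,0],
  [0,-0.013,-0.028,0,0],
  [0,-0.013,-0.028,0,0],
  [0,0,0,0,0],
])

```text
clock: 1.43
ee_pos: [344.5, 226.0, 231.2]
ee_rot: [[-0.983, -0.185, 0.001], [-0.185, 0.983, -0.001], [-0.0, -0.002, -1.0]]
contact_force: [-0.1, 0.2, -0.6]
finger_gap: 0.1
```

```bash
cat >> h.py <<'E'
C=np.array([491.5,-82.3]);Y=np.array([-.187,.982]);X=np.array([.982,.187])
def loc():
    from station import observe
    s=observe(); p=s["ee_pos"]; d=p[:2]-C
    print("t",s["clock"],"world",p.round(1),"case x,y",(d@X).round(1),(d@Y).round(1),"z",p[2].round(1),"F",s["contact_force"].round(2),"gap",round(s["finger_gap"],1),"q",s["qpos"].round(2)); print("tool y",s["ee_rot"][:,1].round(3))
E
python3 -c "
from h import *;loc()"
```

```text
t 1.4333 world [344.5 226.  231.2] case x,y -86.7 330.2 z 231.2 F [-0.05  0.17 -0.58] gap 0.1 q [ 0.58  0.04 -0.25  1.28 -0.    0.4 ]
tool y [-0.185  0.983 -0.002]
```

move_arm([
  [0,-0.0124,-0.027,0,0],
  [0,-0.0124,-0.027,0,0],
  [0,-0.0124,-0.027,0,0],
  [0,-0.0124,-0.027,0,0],
  [0,-0.0124,-0.027,0,0],
  [0,-0.0124,-0.027,0,0],
  [0,-0.0124,-0.027,0,0],
  [0,0,0,0,0],
])

```text
clock: 2.1
ee_pos: [465.8, 57.3, 230.8]
ee_rot: [[-0.983, -0.186, 0.001], [-0.186, 0.983, -0.001], [-0.0, -0.001, -1.0]]
contact_force: [-0.5, 0.2, -1.0]
finger_gap: -0.0
```

```bash
python3 - <<'E'
from h import *
from station import *
loc()
for n,(x0,y0,x1,y1) in (("top",(240,140,420,260)),("side",(240,100,440,300))):
    im=camera(n)[:,:,::-1]; c=np.ascontiguousarray(im[y0:y1,x0:x1]); cv2.imwrite(f"pics/{n}1.png",im)
    c=cv2.resize(cv2.convertScaleAbs(c,alpha=1.4),None,fx=3,fy=3,interpolation=cv2.INTER_CUBIC); cv2.imwrite(f"pics/{n}1z.png",c)
E
```

```text
t 2.1 world [465.8  57.3 230.8] case x,y 0.9 141.9 z 230.8 F [-0.5   0.22 -1.03] gap -0.0 q [ 0.12  0.14 -0.14  1.29 -0.   -0.06]
tool y [-0.186  0.983 -0.001]
```

View pics/top1z.png

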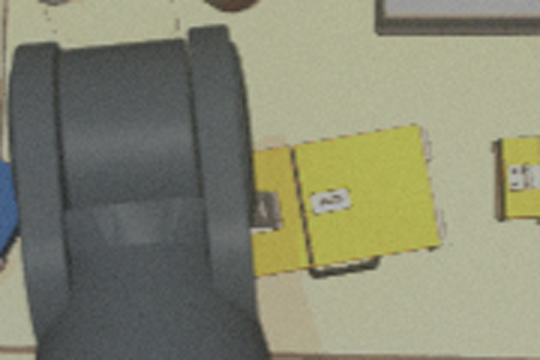

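View pics/side1z.png

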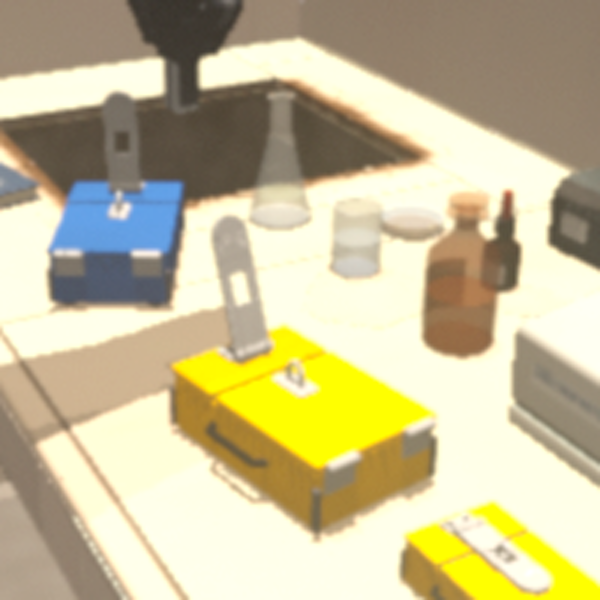

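The view is as expected: the finger is behind the strap, with the tip at about (182,108) in the side crop, and nothing has moved. I'll descend behind the strap and sweep along case -y.

move_arm([
  [0,0,0,0.0265,0],
  [0,0,0,0.0265,0],
  [0,0,0,0.0265,0],
  [0,0,0,0.0265,0],
  [0,0,-0.01,0,0],
  [0,0,-0.012,0,0],
  [0,0,-0.012,0,0],
  [0,0,0,0,0],
])

```text
clock: 2.87
ee_pos: [470.3, 25.9, 126.5]
ee_rot: [[-0.982, -0.189, 0.001], [-0.189, 0.982, -0.001], [-0.001, -0.001, -1.0]]
contact_force: [-0.2, -0.6, 0.9]
finger_gap: 0.0
```

```bash
python3 -c "
from h import *;loc()"
```

```text
t 2.8667 world [470.3  25.9 126.5] case x,y -0.6 110.2 z 126.5 F [-0.16 -0.62  0.87] gap 0.0 q [ 0.06  0.21 -0.33  1.03 -0.   -0.13]
tool y [-0.189  0.982 -0.001]
```

move_arm([
  [0,0,-0.012,0,0],
  [0,0,-0.012,0,0],
  [0,0,-0.012,0,0],
  [0,0,-0.012,0,0],
  [0,0,-0.012,0,0],
  [0,0,-0.012,0,0],
  [0,0,-0.012,0,0],
  [0,0,0,0,0],
])

```text
clock: 3.53
ee_pos: [486.2, -57.2, 125.5]
ee_rot: [[-0.982, -0.188, 0.0], [-0.188, 0.982, -0.001], [-0.0, -0.001, -1.0]]
contact_force: [-0.3, 0.3, 0.2]
finger_gap: 0.1
```

```bash
python3 - <<'E'
from h import *
from station import *
loc()
for n,(x0,y0,x1,y1) in (("side",(240,100,440,300)),):
    im=camera(n)[:,:,::-1]; c=np.ascontiguousarray(im[y0:y1,x0:x1])
    c=cv2.resize(cv2.convertScaleAbs(c,alpha=1.4),None,fx=3,fy=3,interpolation=cv2.INTER_CUBIC); cv2.imwrite(f"pics/{n}2z.png",c)
E
```

```text
t 3.5333 world [486.2 -57.2 125.5] case x,y -0.5 25.7 z 125.5 F [-0.26  0.35  0.24] gap 0.1 q [-0.12  0.24 -0.29  1.04 -0.   -0.31]
tool y [-0.188  0.982 -0.001]
```

View pics/side2z.png

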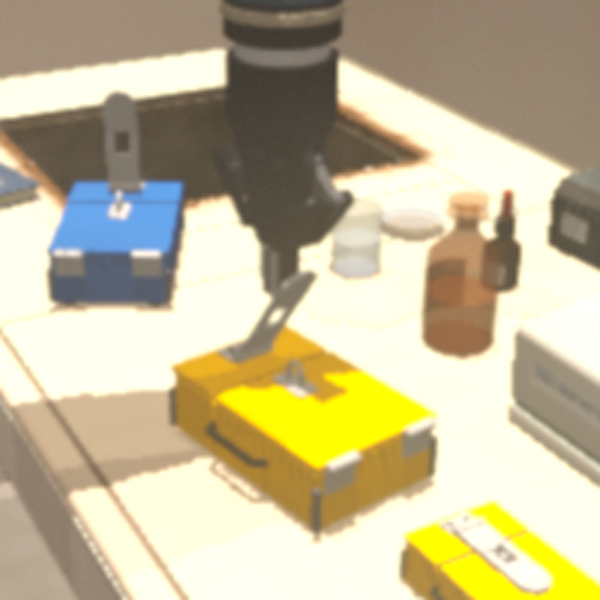

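The strap follows the finger and now leans forward, with its tip near (312,275) in the crop. I'll carry on along the arc.

move_arm([
  [0,0,-0.015,0,0],
  [0,0,-0.015,0,0],
  [0,0,-0.006,0.0065,0],
  [0,0,-0.005,0.007,0],
  [0,0,-0.005,0.009,0],
  [0,0,-0.005,0.009,0],
  [0,0,-0.005,0.009,0],
  [0,0,0,0,0],
])

```text
clock: 4.25
ee_pos: [495.2, -111.0, 82.5]
ee_rot: [[-0.982, -0.188, -0.003], [-0.188, 0.982, 0.0], [0.003, 0.001, -1.0]]
contact_force: [-0.5, -0.2, 0.1]
finger_gap: 0.1
```

```bash
python3 - <<'E'
from h import *
from station import *
loc()
for n,(x0,y0,x1,y1) in (("side",(240,100,440,300)),):
    im=camera(n)[:,:,::-1]; c=np.ascontiguousarray(im[y0:y1,x0:x1])
    c=cv2.resize(cv2.convertScaleAbs(c,alpha=1.4),None,fx=3,fy=3,interpolation=cv2.INTER_CUBIC); cv2.imwrite(f"pics/{n}3z.png",c)
E
```

```text
t 4.25 world [ 495.2 -111.    82.5] case x,y -1.8 -28.8 z 82.5 F [-0.52 -0.2   0.1 ] gap 0.1 q [-0.22  0.31 -0.32  0.95 -0.   -0.41]
tool y [-0.188  0.982  0.001]
```

View pics/side3z.png

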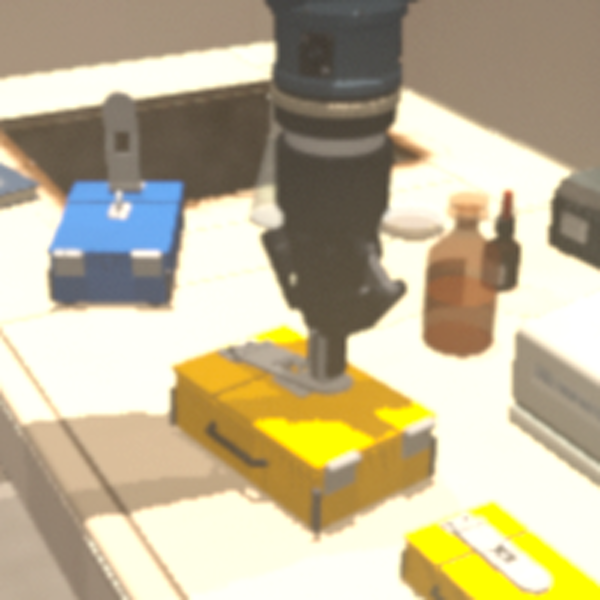

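The strap is nearly flat, with the finger pressing just beyond the slot near (325,375). Now I'll press it down in small steps while watching the force.

move_arm([
  [0,0,-0.001,0.003,0],
  [0,0,-0.001,0.003,0],
  [0,0,0,0.003,0],
  [0,0,0,0.003,0],
  [0,0,0,0.002,0],
  [0,0,0,0,0],
])

```text
clock: 4.8
ee_pos: [496.5, -112.6, 70.5]
ee_rot: [[-0.982, -0.189, -0.0], [-0.189, 0.982, -0.0], [0.0, 0.0, -1.0]]
contact_force: [-0.4, 0.1, -1.0]
finger_gap: -0.1
```

move_arm([
  [0,0,0,0.001,0],
  [0,0,0,0.001,0],
  [0,0,0,0,0],
])

```text
clock: 5.05
ee_pos: [496.7, -112.7, 68.7]
ee_rot: [[-0.982, -0.189, -0.0], [-0.189, 0.982, -0.0], [0.0, -0.0, -1.0]]
contact_force: [0.0, 0.6, 0.7]
finger_gap: 0.1
```

move_arm([
  [0,0,0,0.001,0],
  [0,0,0,0,0],
])

```text
clock: 5.22
ee_pos: [496.8, -112.7, 68.0]
ee_rot: [[-0.982, -0.189, 0.0], [-0.189, 0.982, -0.0], [-0.0, -0.0, -1.0]]
contact_force: [0.3, 0.1, 1.8]
finger_gap: 0.1
```

move_arm([
  [0,0,0,0.001,0],
  [0,0,0,0,0],
])

```text
clock: 5.38
ee_pos: [496.9, -112.7, 67.7]
ee_rot: [[-0.982, -0.189, 0.001], [-0.189, 0.982, -0.0], [-0.001, -0.0, -1.0]]
contact_force: [-4.0, 1.5, 11.8]
finger_gap: -0.1
```

move_arm([
  [0,0,0,0.001,0],
  [0,0,0,0,0],
  [0,0,0,0,0],
])

```text
clock: 5.63
ee_pos: [497.0, -112.7, 67.5]
ee_rot: [[-0.982, -0.189, 0.002], [-0.189, 0.982, -0.0], [-0.001, -0.001, -1.0]]
contact_force: [-5.8, 1.6, 20.2]
finger_gap: -0.0
```

move_arm([
  [0,0,0,-0.006,0],
  [0,0,0,-0.015,0],
  [0,0,0,-0.03,0],
  [0,0,0,-0.035,0],
  [0,0,0,-0.035,0],
  [0,0,0,-0.035,0],
  [0,0,0,-0.01,0],
  [0,0,0,0,0],
])

```text
clock: 6.3
ee_pos: [498.3, -113.0, 234.9]
ee_rot: [[-0.982, -0.189, 0.005], [-0.189, 0.982, -0.001], [-0.005, -0.002, -1.0]]
contact_force: [0.2, -0.8, -0.3]
finger_gap: 0.0
```

```bash
python3 - <<'E'
from h import *
from station import *
loc()
for n,(x0,y0,x1,y1) in (("side",(240,100,440,300)),):
    im=camera(n)[:,:,::-1]; c=np.ascontiguousarray(im[y0:y1,x0:x1])
    c=cv2.resize(cv2.convertScaleAbs(c,alpha=1.4),None,fx=3,fy=3,interpolation=cv2.INTER_CUBIC); cv2.imwrite(f"pics/{n}4z.png",c)
for a in (0,.05,.1):
    W=np.r_[C+Y*(55-105*np.cos(a)),68+105*np.sin(a)]; print(a,(proj("side",W)-[240,100])*3)
E
```

```text
t 6.3 world [ 498.3 -113.   234.9] case x,y 0.9 -31.5 z 234.9 F [ 0.23 -0.8  -0.31] gap 0.0 q [-0.22  0.21 -0.04  1.31 -0.   -0.41]
tool y [-0.189  0.982 -0.002]
0 [345.23935813 407.78317107]
0.05 [345.37699847 401.14273057]
0.1 [345.26087122 394.32752895]
```

View pics/side4z.png

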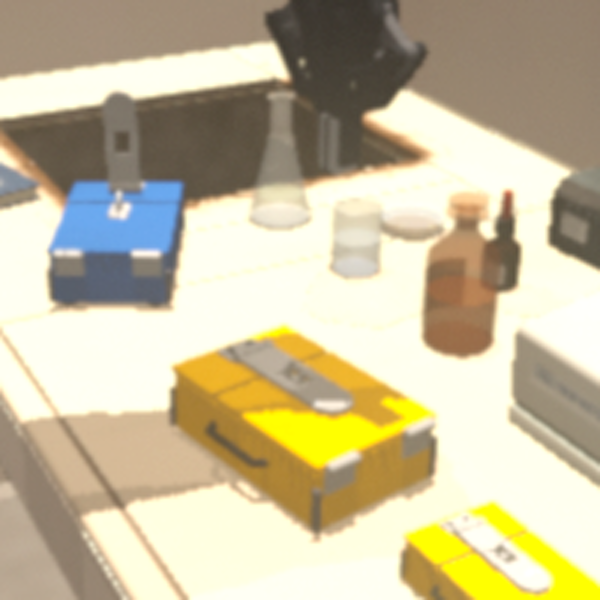

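The strap lies flat over the staple with its tip near (342,408) in the crop, against (345,408) predicted for angle 0. The blue hasp hasn't changed, its tip still at about (120,97), and the arm is clear.

```bash
python3 -c "
from station import *
print(sign_off())"
```

```text
the job is handed in; nothing more can be done
None
```

The larger yellow case's hasp is closed. With the gripper shut, I pushed the strap over from behind and pressed it down beyond the staple. I then let go, lifted clear to z = 235 mm and handed the job in at about 6.4 s.

- **Hard stop:** the downward force rose from about 2 N to 20 N at z = 67.5 mm, close to the strap's nominal top of 68 mm. That was the highest wrist force I read.
- **Strap flat:** in the last side picture the strap tip was within about a pixel of where it should be at angle 0. I judged that by eye.
- **Blue case:** its hasp looked the same in every side picture, and the path stayed well clear of it.
- **Disagreement:** the first two-view fits of the open strap tips were loose (5.5 mm yellow, 9 mm blue). I worked from the yellow lid's outline instead, and contact came where that predicted.
- **Not checked:** I took no top picture after the press, and none of either view after handing in.

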